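Sweep the spare climbing holds into the tilt-out bin

TASK

Press the half-open tilt-out bin down until its front lies flat on the shelf, and with the orange trowel, not with your fingers, sweep the three loose wooden climbing holds off the shelf and well into it. Then tip the bin fully shut with the holds inside and leave the trowel lying flat on the shelf. Do not grind the trowel hard against the shelf, and leave the rest of the gear where it is.

Things in the scene. Friction and masses are not known exactly. Their poses are not given: they have to be found in the camera images.
- bank: Fixed white plastic frame of the tilt-out bin: back panel 320 wide, 175 mm high, 100 mm behind the origin (+x); two low ears (50 mm high) outside the bin's sides, x = 5 to 105, y = +-146 to +-158 mm. Origin: on the shelf, middle of the bin's hinge line. -x is the side to which the bin tilts out (mouth side, where the holds lie), y runs along the hinge, z up.
- bin (a joint): Tilt of the white plastic bin about the hinge line (bank's y axis, at shelf height): 0 = shut, front panel upright; 1.571 = fully tilted out, panel flat on the shelf as a floor, mouth to bank -x, open above. Stiff hinge (0.5 N m friction): the bin stays where it is left.
- bin_front (a point): Middle of the inner face of the bin's front panel (160 mm hinge to lip, 3 mm thick, thin ramp at the lip); turns with the bin. z: along the panel, lip +80, hinge and bottom -80 mm; y along the hinge; x: into the bin (up when tilted out). 260 mm wide inside, 90 mm deep at the bottom, with a back strip at x = 90 covering z = -80 to -25 mm. Its open back is up when tilted out.
- bin_lip (a point): Middle of the lip edge of the front panel, 160 mm from the hinge line; turns with the bin, axes as bin_front. The bin's side walls, middle at y = +-134.5 mm, are 9 mm thick and can be pinched: measured from the panel (x) they stand 40 mm high at the lip (z = 0), slant up to 90 mm at z = -75 mm and stay 90 mm from there to the bottom (z = -160 mm).
- trowel: Orange plastic trowel, square-ended flat blade, 209 mm long, 140 g. Origin under the handle's middle, at shelf level as it lies; x towards the blade, z up. Handle 24 mm wide, 14 to 38 mm high, x = -42 to 44; heel down to the shelf at x = -54 to -42. Blade x = 65 to 155, 76 wide, 6 mm thick, on the shelf; side rims 18 mm high, rear wall 26 mm high at x = 68; straight front edge at x = 155 mm.
- hold_bar: Loose wooden climbing hold, a rounded bar 70 x 44 mm, 30 mm high. Origin in the middle of its underside, x along its length.
- hold_dome: Loose wooden climbing hold, a round dome 66 mm across, 34 mm high. Origin in the middle of its underside.
- hold_step: Loose wooden climbing hold, a stepped block 62 x 50 mm, 18 mm high with a 48 x 30 mm step up to 35 mm. Origin in the middle of its underside, x along its length.
- table: The grey laminate shelf, its top at z = 0.
- headlamp: Bystander: teal headlamp, about 110 x 100 mm, 40 mm high. Origin under the lamp.
- ice_screw: Bystander: silver ice screw lying on its side, 176 mm long along x from -56 to 120 mm, 27 mm high.
- carabiners: Bystander: two gold carabiners lying crossed, about 110 mm across, 20 mm high. Origin under the crossing.
- tape_roll: Bystander: white finger-tape roll lying flat, 96 mm across, 25 mm high.
- flask: Bystander: aluminium flask, 72 mm across, 210 mm high. Origin under its middle.
- crag_brush: Bystander: brush, 190 mm long, lying along its x axis.
Mind the look-alikes: they are no part of the job. Leave any green or pink look-alike of the hold_bar alone.

How it is judged:
By the outcome, as a careful person would: the job done as asked, in the order asked, and still so for the second after the job is handed in, with the robot touching nothing.
It also fails if it takes over 72 s, if anything falls off the work surface, if the arm or the gripper's body presses on something with over 40 N, if the wrist force passes 120 N, or if a joint passes its speed limit or range.

ROBOT

A 6-joint arm with a two-finger parallel gripper is mounted at the origin on the work surface. World frame = base frame: x ahead of the robot, y to its left, z up, the work surface at z = 0. Lengths are in mm, angles in rad, forces in N, time in s.
With the tool pointing down it reaches from about 300 to 775 mm from the base axis. Payload 14.6 kg.
Tool frame: the origin (TCP) lies between the finger pads; the fingertips stand manip.nose_length ahead of it and the grasp point (between the pads) lies 11 mm behind it (manip.nose_length is the distance from the TCP to the fingertips, in mm); z points along the fingers, y is the line along which they close (so a half turn about z gives the same grasp; the last joint's range is limited). The gripper opens to 94 mm and grips with 3 to 60 N. Pads are 16 mm wide; open, the fingers measure 119 mm over their backs; the gripper's body (75 mm by 177 mm) begins 78 mm behind the grasp point.
Start: joints at [1.129, 0.3, 1.521, -0, 1.321, -0.067], TCP at [201.344, 511.81, 213.446] pointing down, gripper open.
Joint ranges: [-3.03, 3.03], [-0.79, 2.21], [0.23, 2.52], [-1.04, 4.18], [0, 3.07], [-2.55, 2.55]. Speed limits (rad/s): [2.22, 2.22, 2.57, 3.14, 3.14, 3.14].

INTERFACE

Orientations are given as [roll, pitch, yaw] about the fixed x, y, z axes, in that order (R = Rz(yaw) Ry(pitch) Rx(roll)).
In Python, from cell import manip, cams, job gives the robot as it stands.
- The arm moves only by the tool jog_arm, never from a script. Its argument "commands" is a list of rows, each an object of numbers: "dx", "dy", "dz": the shift along the tool's x, y, z each as a share of 40 mm, from -1 to 1; "ax", "ay", "az": the turn, a rotation vector about the tool's x, y, z each as a share of 10 degrees, from -1 to 1; "gripper": the closure, from 0 (fully open) to 1 (shut). A call has 1 to 10 rows; each row shifts and turns the commanded pose from where the row before left it, along the tool's axes as they then stand; what a row does not reach is not made up. A row lasts 1/8 s, in which the tool goes at most 62.5 mm and 10.7 degrees, less where a joint would pass 70% of its speed; a pose out of reach is approached as far as the arm can. A call with a number of a shift or a turn outside -1 to 1 is refused whole. A call with a gripper value outside its range is refused whole. The fingers move at their own pace and stop on an object; "squeeze" is the grip in N (left out, the last holds). Time passes only in rows, so rows that do not move let the fingers close. It gives the time, the measured TCP pose, the force, the opening and the grip force at its end, in the units of the state.
- manip.read_state(): the state, without advancing time (a new reading comes with each control period).
- cams.camera(name): name is "scene" or "top"; returns a dict with "image" (384x512x3 uint8, red, green, blue), "fx", "fy", "cx", "cy" (pixels), "world_to_cam" (4x4, takes a point from world to camera coordinates). Camera axes: x right, y down, z forward; pixel columns grow to the right and rows downward; lengths in mm; the calibration is good to about 2 mm. A picture is of the moment at which its call begins. There is no depth.
- job.sign_off(): hands the job in; it is judged then, once.
The state is a dict: "clock": time; "joints": joint angles; "qd": joint speeds; "effort": joint torques, N m; "eef_pos": TCP position; "eef_rot": TCP orientation; "wrist_force": force on the tool from outside, world axes, zero at the start; "moment": the same for the moment, N m; "finger_gap": finger opening in mm; "finger_force": force on a finger pad.
Only numpy, scipy, OpenCV 4.12 (cv2) and the standard library are available. Lean on these libraries where they do the work, as an engineer would, in place of code of your own. Each camera call takes 0.05 s, during which the arm holds its last target. There are 200 camera calls.

## Working session

There is one attempt and no reset: what is moved stays moved. The work goes in short steps, Python scripts to look and compute and a tool call to move; the robot and the scene stay as the last step left them, time stands still between calls to the robot, and variables do not carry over. Pictures are saved under pics/ and viewed, at most 10 in all, crops included, and the job is handed in when it is done.

Besides the shell and the picture viewer there is one more tool, called after ">>>" as name(argument=value, ...), one argument or row to a line, values as JSON. jog_arm: Moves the arm, as the interface text tells. Shift numbers are shares of 40 mm and turn numbers shares of 10 degrees, none past 1 either way. Its arguments: {"type":"object","properties":{"commands":{"type":"array"},"squeeze":{"type":"number"}},"required":["commands"]}

```bash
mkdir -p pics; ls
python3 - <<'E'
from cell import manip,cams
import cv2
print(manip.read_state(), manip.nose_length)
for n in("scene","top"):
    c=cams.camera(n); cv2.imwrite(f"pics/{n}0.png",cv2.resize(c["image"][:,:,::-1],(800,600),interpolation=cv2.INTER_CUBIC))
    print(n,c["fx"],c["fy"],c["cx"],c["cy"],c["world_to_cam"].round(3).tolist())
E
```

```text
pics
{'clock': 0.0, 'joints': array([ 1.12937699e+00,  3.00483399e-01,  1.52158727e+00, -1.51099029e-05,
        1.32068122e+00, -6.65918696e-02]), 'qd': array([ 0.00100374,  0.00049512,  0.00101699, -0.00142691,  0.0004665 ,
       -0.00029956]), 'effort': array([ 2.85758881e-05, -5.31808376e+01, -3.52727509e+01,  7.08881859e-02,
        2.45351106e-02, -1.30594403e-04]), 'eef_pos': array([201.2558821 , 511.58482846, 212.8769586 ]), 'eef_rot': array([-3.14043501e+00, -6.25355683e-05,  2.76676890e+00]), 'wrist_force': array([0.92233716, 0.21076357, 0.78731761]), 'moment': array([-0.06856463,  0.0447037 ,  0.02582952]), 'finger_force': 0.0, 'finger_gap': 93.98501023092149} 8.0
scene 391.90192165819974 391.90192165819974 259.31639050034465 190.93163678841046 [[-0.354, 0.935, -0.017, 350.745], [0.539, 0.189, -0.821, -193.602], [-0.764, -0.3, -0.57, 1789.226], [0.0, 0.0, 0.0, 1.0]]
top 416.3696423918953 416.3696423918953 255.10209583400456 188.44479245677812 [[-0.003, -1.0, 0.023, -170.229], [-0.998, 0.002, -0.068, 552.517], [0.068, -0.024, -0.997, 1359.396], [0.0, 0.0, 0.0, 1.0]]
```

View pics/scene0.png

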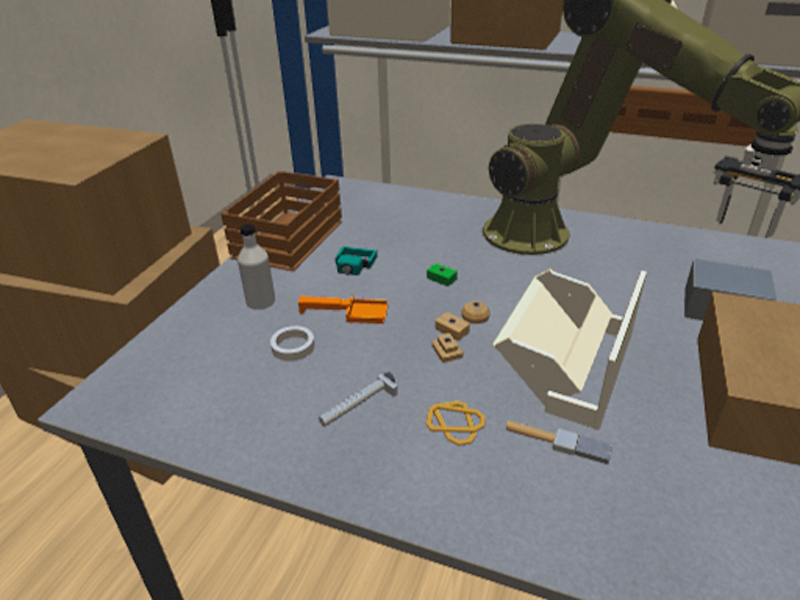

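View pics/top0.png

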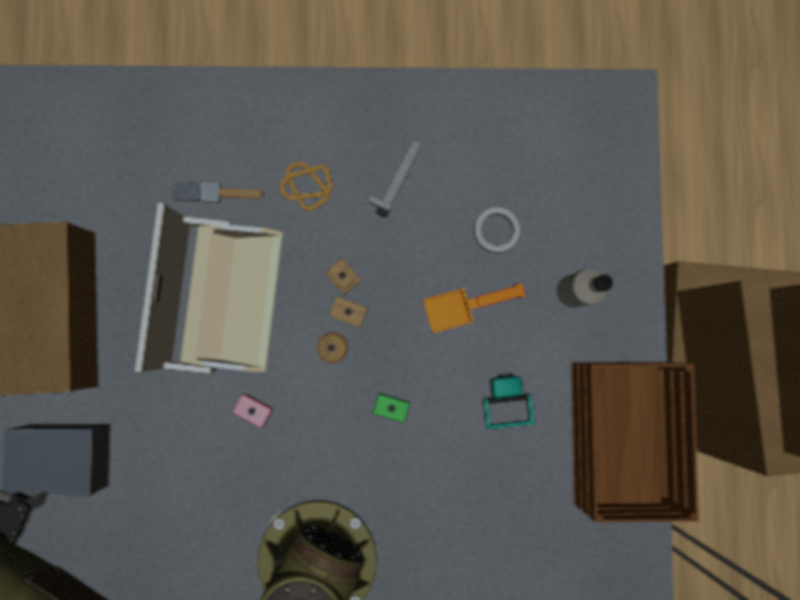

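The scene view shows the bin half open at (570,340) and three tan wooden holds at (475,312), (452,324) and (447,347). The orange trowel is at (345,308). In the top view the holds are at (343,275) step, (348,311) bar and (332,347) dome. The bar-shaped candidates are tan (348,311), green (392,408) and pink (252,411); the tan wooden one fits the description. I'll confirm this in an enlarged crop.

```bash
cat > h.py <<'E'
import numpy as np,cv2
from cell import manip,cams
def cast(c,u,v,z):
    W=np.array(c["world_to_cam"]);R=W[:3,:3];o=-R.T@W[:3,3]
    d=R.T@np.array([(u-c["cx"])/c["fx"],(v-c["cy"])/c["fy"],1])
    return (o+d*(z-o[2])/d[2])
def blobs(c,lo,hi,amin):
    m=cv2.inRange(cv2.cvtColor(c["image"],cv2.COLOR_RGB2HSV),lo,hi)
    cs,_=cv2.findContours(m,cv2.RETR_EXTERNAL,cv2.CHAIN_APPROX_NONE)
    return [k for k in cs if cv2.contourArea(k)>amin]
E
python3 - <<'E'
from h import *
c=cams.camera("top");im=c["image"]
cv2.imwrite("pics/crop1.png",cv2.resize(im[121:275,83:345,::-1],None,fx=3,fy=3,interpolation=cv2.INTER_CUBIC))
hsv=cv2.cvtColor(im,cv2.COLOR_RGB2HSV)
for u,v in((219,176),(223,203),(212,226),(285,200),(320,187)):print(hsv[v,u])
for k in blobs(c,(8,90,60),(20,255,255),60):
    r=cv2.minAreaRect(k);M=cv2.moments(k);u,v=M['m10']/M['m00'],M['m01']/M['m00']
    b=[cast(c,*p,15)[:2].round().tolist() for p in cv2.boxPoints(r)]
    print(cv2.contourArea(k),round(u,1),round(v,1),cast(c,u,v,15).round(1),b)
E
```

```text
[15 10 50]
[ 18 104 125]
[ 18 107 117]
[ 18 189 159]
[ 16 203 157]
561.5 444.9 373.3 [ -53.7 -789.5   15. ] [[5.0, -746.0], [4.0, -878.0], [-85.0, -875.0], [-84.0, -743.0]]
574.5 460.9 364.4 [ -25.8 -843.5   15. ] [[28.0, -729.0], [55.0, -748.0], [-86.0, -961.0], [-112.0, -942.0]]
246.5 212.3 222.0 [441.6 -29.9  15. ] [[456.0, 9.0], [482.0, -43.0], [429.0, -70.0], [403.0, -17.0]]
215.5 222.6 199.2 [517.  -63.7  15. ] [[510.0, -26.0], [548.0, -40.0], [524.0, -102.0], [486.0, -88.0]]
853.5 295.6 195.7 [ 528.  -306.8   15. ] [[544.0, -221.0], [601.0, -430.0], [526.0, -449.0], [470.0, -241.0]]
203.5 219.3 176.5 [592.4 -52.6  15. ] [[601.0, -17.0], [629.0, -50.0], [585.0, -87.0], [556.0, -53.0]]
4604.5 21.6 197.3 [524.5 594.9  15. ] [[703.0, 680.0], [706.0, 533.0], [351.0, 513.0], [349.0, 658.0]]
91.5 153.2 123.4 [771.4 168.7  15. ] [[766.0, 210.0], [781.0, 209.0], [777.0, 125.0], [762.0, 126.0]]
700.5 196.2 118.1 [789.6  25.3  15. ] [[764.0, 93.0], [859.0, 55.0], [818.0, -43.0], [723.0, -5.0]]
44018.5 363.5 112.6 [ 809.7 -540.5   15. ] [[1194.0, 690.0], [1210.0, -1067.0], [-87.0, -1007.0], [-67.0, 642.0]]
```

View pics/crop1.png

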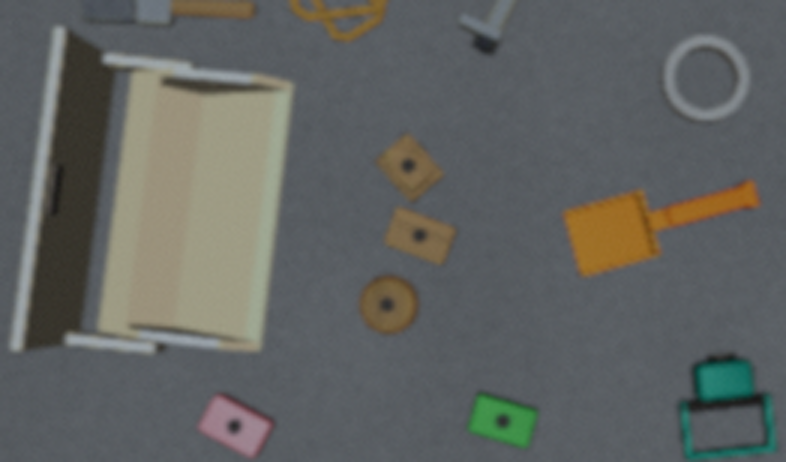

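The crop confirms the picture. The step is at (410,167), the tan bar at (420,236) and the dome at (388,304), with the pink and green look-alikes at (235,425) and (503,420). The trowel blade's front corners are at (565,211) and (584,277), and its handle end is at (755,194). The bin ears' tops run (103,57)–(190,68) and (65,340)–(157,349).

Run:
```python
from h import *
c=cams.camera("top")
def P(u,v,z):return cast(c,83+(u-1)/3,121+(v-1)/3,z).round(1)
print("earU",P(103,57,50),P(190,68,50),"earL",P(65,340,50),P(157,349,50))
print("panel top",P(59,27,175),P(16,350,175))
print("blade front",P(565,211,10),P(584,277,10),"rear",P(642,191,18),P(661,258,18),"heel end",P(752,183,36),P(758,206,36),"neck",P(653,221,20))
for z in(100,120):print("lip",z,P(293,82,z),P(260,350,z))
# scene lip corners (800x600 px -> native): upper near lip
s=cams.camera("scene")
for z in(80,100,120):print([cast(s,u*.64,v*.64,z).round() .tolist() for u,v in((497,344),(550,272))])
print("holes",P(410,165,35),P(420,236,30),P(387,305,34))
import numpy as np
m=cv2.inRange(cv2.cvtColor(c["image"],cv2.COLOR_RGB2HSV),(12,170,90),(22,255,255))
m[:, :270]=0;m[:,350:]=0;m[:160]=0;m[230:]=0
ys,xs=np.nonzero(m);h=xs>304
w=np.array([cast(c,x,y,37)[:2] for x,y in zip(xs[h],ys[h])]);mu=w.mean(0);v=np.linalg.svd(w-mu,full_matrices=0)[2][0];print("handle",mu,v,len(w))
b=~h&(xs<299);w=np.array([cast(c,x,y,10)[:2] for x,y in zip(xs[b],ys[b])]);print("blade",w.mean(0))
```

```text
earU [709.6 276.9  50. ] [697.6 183.2  50. ] earL [405.1 311.2  50. ] [395.1 213.8  50. ]
panel top [715.9 281.8 175. ] [400.6 316.1 175. ]
blade front [ 544.2 -225.    10. ] [ 470.7 -245.7   10. ] rear [ 565.8 -310.3   18. ] [ 491.3 -330.6   18. ] heel end [ 573.  -429.4   36. ] [ 547.7 -435.6   36. ] neck [ 532.3 -321.9   20. ]
lip 100 [674.1  64.1 100. ] [395.9  95.4 100. ]
lip 120 [670.7  60.9 120. ] [396.9  91.8 120. ]
[[631.0, 65.0, 80.0], [323.0, 118.0, 80.0]]
[[655.0, 69.0, 100.0], [356.0, 122.0, 100.0]]
[[680.0, 74.0, 120.0], [388.0, 125.0, 120.0]]
holes [593.4 -54.   35. ] [515.8 -64.8  30. ] [440.8 -29.4  34. ]
handle [ 548.93184461 -383.95545244] [ 0.26903829 -0.96312948] 184
blade [ 520.01795336 -275.08668762]
```

>>> jog_arm(
  commands=[
    {"az":0.93,"dz":-0.1,"gripper":1},
    {"az":0.93,"dz":-0.1,"gripper":1},
    {"az":0.93,"dz":-0.1,"gripper":1},
    {"az":0.93,"dz":-0.1,"gripper":1},
    {"az":0.93,"dz":-0.1,"gripper":1},
    {"az":0.93,"dz":-0.1,"gripper":1},
    {"az":0.93,"dz":-0.1,"gripper":1},
    {"az":0.93,"dz":-0.1,"gripper":1},
  ],
)

```text
schema error: expected keys dx, dy, dz, ax, ay, az, gripper
```

>>> jog_arm(
  commands=[
    {"dx":-0.95,"dy":0.94,"gripper":1},
    {"dx":-0.95,"dy":0.94,"gripper":1},
    {"dx":-0.95,"dy":0.94,"gripper":1},
    {"dx":-0.95,"dy":0.94,"gripper":1},
    {"dx":-0.95,"dy":0.94,"gripper":1},
    {"dx":-0.95,"dy":0.94,"gripper":1},
    {"dx":-0.95,"dy":0.94,"gripper":1},
    {"dx":-0.95,"dy":0.94,"gripper":1},
    {"dx":-0.95,"dy":0.94,"gripper":1},
    {"dx":-0.95,"dy":0.94,"gripper":1},
  ],
)

```text
schema error: expected keys dx, dy, dz, ax, ay, az, gripper
```

>>> jog_arm(
  commands=[
    {"dx":0,"dy":0,"dz":-0.1,"ax":0,"ay":0,"az":0.93,"gripper":1},
    {"dx":0,"dy":0,"dz":-0.1,"ax":0,"ay":0,"az":0.93,"gripper":1},
    {"dx":0,"dy":0,"dz":-0.1,"ax":0,"ay":0,"az":0.93,"gripper":1},
    {"dx":0,"dy":0,"dz":-0.1,"ax":0,"ay":0,"az":0.93,"gripper":1},
    {"dx":0,"dy":0,"dz":-0.1,"ax":0,"ay":0,"az":0.93,"gripper":1},
    {"dx":0,"dy":0,"dz":-0.1,"ax":0,"ay":0,"az":0.93,"gripper":1},
    {"dx":0,"dy":0,"dz":-0.1,"ax":0,"ay":0,"az":0.93,"gripper":1},
    {"dx":0,"dy":0,"dz":-0.1,"ax":0,"ay":0,"az":0.93,"gripper":1},
  ],
)

```text
clock: 1.25
eef_pos: [201.3, 511.8, 245.5]
eef_rot: [-3.142, 0.0, 1.463]
wrist_force: [-0.1, -0.5, -0.1]
finger_gap: 17.5
finger_force: 0.0
```

>>> jog_arm(
  commands=[
    {"dx":-0.95,"dy":0.94,"dz":0,"ax":0,"ay":0,"az":0,"gripper":1},
    {"dx":-0.95,"dy":0.94,"dz":0,"ax":0,"ay":0,"az":0,"gripper":1},
    {"dx":-0.95,"dy":0.94,"dz":0,"ax":0,"ay":0,"az":0,"gripper":1},
    {"dx":-0.95,"dy":0.94,"dz":0,"ax":0,"ay":0,"az":0,"gripper":1},
    {"dx":-0.95,"dy":0.94,"dz":0,"ax":0,"ay":0,"az":0,"gripper":1},
    {"dx":-0.95,"dy":0.94,"dz":0,"ax":0,"ay":0,"az":0,"gripper":1},
    {"dx":-0.95,"dy":0.94,"dz":0,"ax":0,"ay":0,"az":0,"gripper":1},
    {"dx":-0.95,"dy":0.94,"dz":0,"ax":0,"ay":0,"az":0,"gripper":1},
    {"dx":-0.95,"dy":0.94,"dz":0,"ax":0,"ay":0,"az":0,"gripper":1},
    {"dx":-0.95,"dy":0.94,"dz":0,"ax":0,"ay":0,"az":0,"gripper":1},
  ],
)

```text
clock: 2.5
eef_pos: [537.4, 93.8, 245.5]
eef_rot: [3.141, -0.0, 1.468]
wrist_force: [0.3, 0.9, -0.8]
finger_gap: 0.7
finger_force: 0.0
```

>>> jog_arm(
  commands=[
    {"dx":0,"dy":0,"dz":0.875,"ax":0,"ay":0,"az":0,"gripper":1},
    {"dx":0,"dy":0,"dz":0.875,"ax":0,"ay":0,"az":0,"gripper":1},
    {"dx":0,"dy":0,"dz":0.875,"ax":0,"ay":0,"az":0,"gripper":1},
    {"dx":0,"dy":0,"dz":0.8,"ax":0,"ay":0,"az":0,"gripper":1},
    {"dx":0,"dy":0,"dz":0.3,"ax":0,"ay":0,"az":0,"gripper":1},
    {"dx":0,"dy":0,"dz":0.3,"ax":0,"ay":0,"az":0,"gripper":1},
    {"dx":0,"dy":0,"dz":0.3,"ax":0,"ay":0,"az":0,"gripper":1},
    {"dx":0,"dy":0,"dz":0.3,"ax":0,"ay":0,"az":0,"gripper":1},
    {"dx":0,"dy":0,"dz":0.3,"ax":0,"ay":0,"az":0,"gripper":1},
    {"dx":0,"dy":0,"dz":0.3,"ax":0,"ay":0,"az":0,"gripper":1},
  ],
)

```text
clock: 3.75
eef_pos: [536.5, 95.2, 35.7]
eef_rot: [3.142, 0.0, 1.468]
wrist_force: [0.5, -1.1, 4.0]
finger_gap: 0.4
finger_force: 1.7
```

>>> jog_arm(
  commands=[
    {"dx":0,"dy":0,"dz":0.25,"ax":0,"ay":0,"az":0,"gripper":1},
    {"dx":0,"dy":0,"dz":0.2,"ax":0,"ay":0,"az":0,"gripper":1},
    {"dx":0,"dy":0,"dz":0.08,"ax":0,"ay":0,"az":0,"gripper":1},
  ],
)

```text
clock: 4.12
eef_pos: [536.3, 95.3, 14.7]
eef_rot: [-3.141, 0.0, 1.468]
wrist_force: [-0.8, -1.6, 3.5]
finger_gap: 0.4
finger_force: 1.5
```

>>> jog_arm(
  commands=[
    {"dx":0,"dy":0,"dz":0.05,"ax":0,"ay":0,"az":0,"gripper":1},
    {"dx":0,"dy":0,"dz":0.04,"ax":0,"ay":0,"az":0,"gripper":1},
  ],
)

```text
clock: 4.38
eef_pos: [536.4, 95.4, 11.7]
eef_rot: [-3.142, -0.0, 1.468]
wrist_force: [-1.4, -1.9, 3.0]
finger_gap: -0.1
finger_force: 1.5
```

>>> jog_arm(
  commands=[
    {"dx":0,"dy":0,"dz":0.04,"ax":0,"ay":0,"az":0,"gripper":1},
    {"dx":0,"dy":0,"dz":0.02,"ax":0,"ay":0,"az":0,"gripper":1},
    {"dx":0,"dy":0,"dz":0,"ax":0,"ay":0,"az":0,"gripper":1},
  ],
)

```text
clock: 4.75
eef_pos: [536.6, 95.4, 11.0]
eef_rot: [3.141, -0.0, 1.468]
wrist_force: [-12.1, -2.6, 26.5]
finger_gap: 0.4
finger_force: 13.4
```

>>> jog_arm(
  commands=[
    {"dx":0,"dy":0,"dz":-0.9,"ax":0,"ay":0,"az":0,"gripper":1},
    {"dx":0,"dy":0,"dz":-0.9,"ax":0,"ay":0,"az":0,"gripper":1},
    {"dx":0,"dy":0,"dz":-0.9,"ax":0,"ay":0,"az":0,"gripper":1},
    {"dx":0,"dy":0,"dz":-0.9,"ax":0,"ay":0,"az":0,"gripper":1},
    {"dx":-0.99,"dy":0.126,"dz":0,"ax":0,"ay":0,"az":0,"gripper":0.4},
    {"dx":-0.99,"dy":0.126,"dz":0,"ax":0,"ay":0,"az":0,"gripper":0.4},
    {"dx":-0.99,"dy":0.126,"dz":0,"ax":0,"ay":0,"az":0,"gripper":0.4},
    {"dx":-0.99,"dy":0.126,"dz":0,"ax":0,"ay":0,"az":0,"gripper":0.4},
    {"dx":-0.99,"dy":0.126,"dz":0,"ax":0,"ay":0,"az":0,"gripper":0.4},
    {"dx":-0.99,"dy":0.126,"dz":0,"ax":0,"ay":0,"az":0,"gripper":0.4},
  ],
)

```text
clock: 6.0
eef_pos: [542.2, -145.2, 153.2]
eef_rot: [3.141, -0.0, 1.468]
wrist_force: [1.1, -0.8, -0.6]
finger_gap: 54.9
finger_force: 0.0
```

>>> jog_arm(
  commands=[
    {"dx":-0.99,"dy":0.126,"dz":0,"ax":0,"ay":0,"az":0,"gripper":0.4},
    {"dx":-0.99,"dy":0.126,"dz":0,"ax":0,"ay":0,"az":0,"gripper":0.4},
    {"dx":-0.99,"dy":0.126,"dz":0,"ax":0,"ay":0,"az":0,"gripper":0.4},
    {"dx":-0.99,"dy":0.126,"dz":0,"ax":0,"ay":0,"az":0,"gripper":0.4},
    {"dx":-0.99,"dy":0.126,"dz":0,"ax":0,"ay":0,"az":0,"gripper":0.4},
    {"dx":-0.99,"dy":0.126,"dz":0,"ax":0,"ay":0,"az":0,"gripper":0.4},
    {"dx":0,"dy":0,"dz":0,"ax":0,"ay":0,"az":-0.72,"gripper":0.4},
    {"dx":0,"dy":0,"dz":0,"ax":0,"ay":0,"az":-0.72,"gripper":0.4},
    {"dx":0,"dy":0,"dz":0,"ax":0,"ay":0,"az":-0.72,"gripper":0.4},
  ],
)

```text
clock: 7.12
eef_pos: [548.1, -383.5, 152.9]
eef_rot: [3.141, -0.0, 1.849]
wrist_force: [-0.2, -0.3, 0.1]
finger_gap: 56.4
finger_force: 0.0
```

Run:
```python
from h import *
s=manip.read_state();print(s["eef_pos"],s["eef_rot"],s["finger_gap"])
for n in("scene","top"):
    c=cams.camera(n)
    im=c["image"][150:290,140:440] if n=="scene" else c["image"][115:275,60:350]
    cv2.imwrite(f"pics/{n}2.png",cv2.resize(im[:,:,::-1],None,fx=2.6,fy=2.6,interpolation=cv2.INTER_CUBIC))
a=cv2.imread("pics/scene2.png");b=cv2.imread("pics/top2.png");b=cv2.resize(b,(a.shape[1],int(b.shape[0]*a.shape[1]/b.shape[1])));v=np.vstack([a,b]);v=cv2.resize(v,None,fx=600/v.shape[0],fy=600/v.shape[0]);cv2.imwrite("pics/v2.png",v);print(v.shape)
```

```text
[ 548.07767748 -383.45986002  152.90168543] [ 3.14147422e+00 -4.30343521e-04  1.84935785e+00] 56.44696411705097
(600, 589, 3)
```

View pics/v2.png

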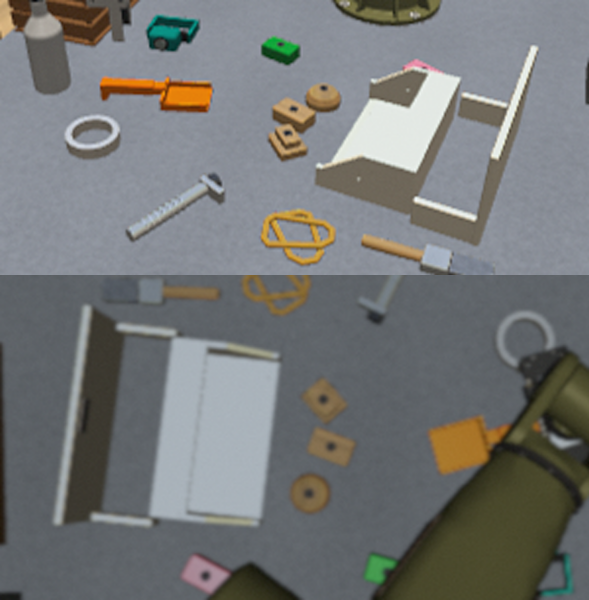

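The bin is flat; its lip edge runs (280,360)–(260,524) in the lower panel, clear of the holds. The trowel hasn't moved.

>>> jog_arm(
  commands=[
    {"dx":0,"dy":0,"dz":0.95,"ax":0,"ay":0,"az":0,"gripper":0.4},
    {"dx":0,"dy":0,"dz":0.95,"ax":0,"ay":0,"az":0,"gripper":0.4},
    {"dx":0,"dy":0,"dz":0.85,"ax":0,"ay":0,"az":0,"gripper":0.4},
    {"dx":0,"dy":0,"dz":0.5,"ax":0,"ay":0,"az":0,"gripper":0.4},
    {"dx":0,"dy":0,"dz":0.2,"ax":0,"ay":0,"az":0,"gripper":0.4},
    {"dx":0,"dy":0,"dz":0,"ax":0,"ay":0,"az":0,"gripper":1},
    {"dx":0,"dy":0,"dz":0,"ax":0,"ay":0,"az":0,"gripper":1},
    {"dx":0,"dy":0,"dz":0,"ax":0,"ay":0,"az":0,"gripper":1},
    {"dx":0,"dy":0,"dz":0,"ax":0,"ay":0,"az":0,"gripper":1},
  ],
  squeeze=45,
)

```text
clock: 8.35
eef_pos: [548.4, -383.8, 16.0]
eef_rot: [3.141, 0.001, 1.845]
wrist_force: [-0.1, 0.0, 3.5]
finger_gap: 23.8
finger_force: 44.9
```

>>> jog_arm(
  commands=[
    {"dx":0,"dy":0,"dz":-0.2,"ax":0,"ay":0,"az":0,"gripper":1},
    {"dx":0,"dy":0,"dz":0,"ax":0,"ay":0,"az":0.725,"gripper":1},
    {"dx":0,"dy":0,"dz":0,"ax":0,"ay":0,"az":0.725,"gripper":1},
    {"dx":0,"dy":0,"dz":0,"ax":0,"ay":0,"az":0.725,"gripper":1},
    {"dx":0.52,"dy":-0.735,"dz":0,"ax":0,"ay":0,"az":0,"gripper":1},
    {"dx":0.52,"dy":-0.735,"dz":0,"ax":0,"ay":0,"az":0,"gripper":1},
    {"dx":0.52,"dy":-0.735,"dz":0,"ax":0,"ay":0,"az":0,"gripper":1},
    {"dx":0.52,"dy":-0.735,"dz":0,"ax":0,"ay":0,"az":0,"gripper":1},
    {"dx":0.52,"dy":-0.735,"dz":0,"ax":0,"ay":0,"az":0,"gripper":1},
    {"dx":0,"dy":0,"dz":0.1,"ax":0,"ay":0,"az":0,"gripper":1},
  ],
)

```text
clock: 9.6
eef_pos: [411.7, -263.7, 19.8]
eef_rot: [-3.141, -0.0, 1.466]
wrist_force: [0.9, 0.1, -2.5]
finger_gap: 23.9
finger_force: 44.9
```

Run:
```python
from h import *
s=manip.read_state();print(s["eef_pos"],s["eef_rot"],s["finger_gap"],s["wrist_force"])
c=cams.camera("scene");cv2.imwrite("pics/s3.png",cv2.resize(c["image"][150:280,150:350,::-1],None,fx=4,fy=4,interpolation=cv2.INTER_CUBIC))
```

```text
[ 411.71686861 -263.72343797   19.83675643] [-3.14138925e+00 -4.33930024e-05  1.46606971e+00] 23.863572846546184 [ 0.93496622  0.14587542 -2.48558172]
```

View pics/s3.png

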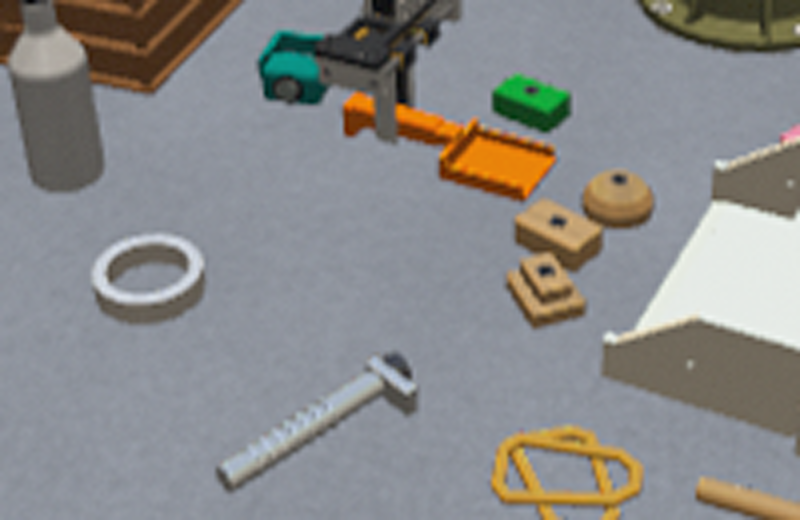

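>>> jog_arm(
  commands=[
    {"dx":0.8,"dy":0.05,"dz":0.01,"ax":0,"ay":0,"az":0,"gripper":1},
    {"dx":0.6,"dy":0,"dz":0,"ax":0,"ay":0,"az":0,"gripper":1},
    {"dx":0.6,"dy":0,"dz":0,"ax":0,"ay":0,"az":0,"gripper":1},
    {"dx":0.6,"dy":0,"dz":0,"ax":0,"ay":0,"az":0,"gripper":1},
    {"dx":0.6,"dy":0,"dz":-0.03,"ax":0,"ay":0,"az":0,"gripper":1},
    {"dx":0.6,"dy":0,"dz":-0.03,"ax":0,"ay":0,"az":0,"gripper":1},
    {"dx":0.6,"dy":0,"dz":0,"ax":0,"ay":0,"az":0,"gripper":1},
    {"dx":0.6,"dy":0,"dz":0,"ax":0,"ay":0,"az":0,"gripper":1},
    {"dx":0.4,"dy":0,"dz":0,"ax":0,"ay":0,"az":0,"gripper":1},
    {"dx":0.2,"dy":0,"dz":0,"ax":0,"ay":0,"az":0,"gripper":1},
  ],
)

```text
clock: 10.9
eef_pos: [438.7, -41.7, 21.4]
eef_rot: [3.141, 0.0, 1.466]
wrist_force: [-0.4, -1.3, -1.8]
finger_gap: 23.8
finger_force: 44.9
```

Run:
```python
from h import *
c=cams.camera("scene");cv2.imwrite("pics/s4.png",cv2.resize(c["image"][140:290,240:440,::-1],None,fx=4,fy=4,interpolation=cv2.INTER_CUBIC))
```

```text
(no output)
```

View pics/s4.png

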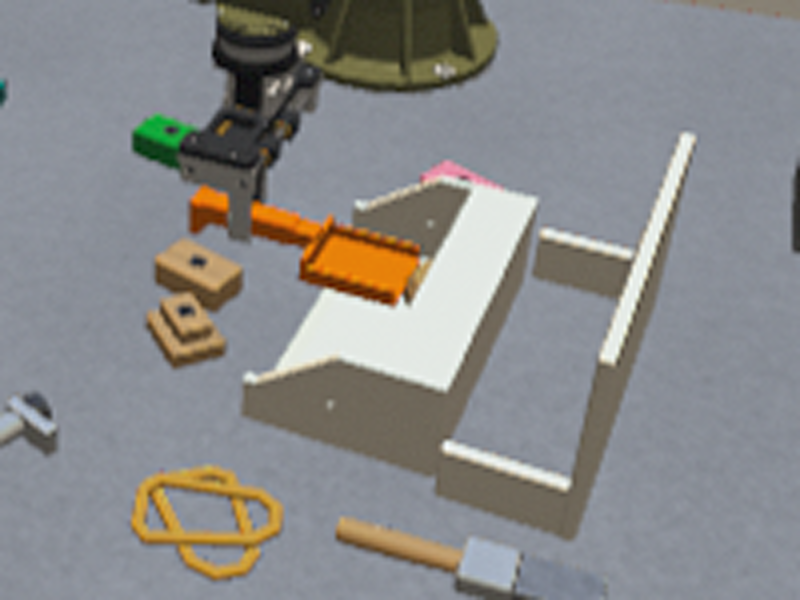

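The dome is in the bin at (418,280), just ahead of the blade. The other two holds haven't moved.

>>> jog_arm(
  commands=[
    {"dx":-0.95,"dy":0,"dz":0,"ax":0,"ay":0,"az":0,"gripper":1},
    {"dx":-0.95,"dy":0,"dz":0,"ax":0,"ay":0,"az":0,"gripper":1},
    {"dx":-0.95,"dy":0,"dz":0,"ax":0,"ay":0,"az":0,"gripper":1},
    {"dx":-0.95,"dy":0,"dz":0,"ax":0,"ay":0,"az":0,"gripper":1},
    {"dx":-0.95,"dy":0,"dz":0,"ax":0,"ay":0,"az":0,"gripper":1},
    {"dx":-1,"dy":0,"dz":0,"ax":0,"ay":0,"az":0,"gripper":1},
    {"dx":0,"dy":0.8,"dz":0,"ax":0,"ay":0,"az":0,"gripper":1},
    {"dx":0,"dy":0.8,"dz":0,"ax":0,"ay":0,"az":0,"gripper":1},
    {"dx":0,"dy":0.8,"dz":0,"ax":0,"ay":0,"az":0,"gripper":1},
    {"dx":0,"dy":0.8,"dz":0,"ax":0,"ay":0,"az":0,"gripper":1},
  ],
)

```text
clock: 12.2
eef_pos: [542.1, -285.1, 21.1]
eef_rot: [-3.141, -0.0, 1.465]
wrist_force: [-0.5, -0.5, -0.5]
finger_gap: 23.8
finger_force: 44.9
```

>>> jog_arm(
  commands=[
    {"dx":0,"dy":0.85,"dz":0.05,"ax":0,"ay":0,"az":0,"gripper":1},
    {"dx":0.7,"dy":0,"dz":0,"ax":0,"ay":0,"az":0,"gripper":1},
    {"dx":0.6,"dy":0,"dz":0,"ax":0,"ay":0,"az":0,"gripper":1},
    {"dx":0.6,"dy":0,"dz":0,"ax":0,"ay":0,"az":0,"gripper":1},
    {"dx":0.6,"dy":0,"dz":0,"ax":0,"ay":0,"az":0,"gripper":1},
    {"dx":0.6,"dy":0,"dz":-0.03,"ax":0,"ay":0,"az":0,"gripper":1},
    {"dx":0.6,"dy":0,"dz":-0.03,"ax":0,"ay":0,"az":0,"gripper":1},
    {"dx":0.6,"dy":0,"dz":0,"ax":0,"ay":0,"az":0,"gripper":1},
    {"dx":0.6,"dy":0,"dz":0,"ax":0,"ay":0,"az":0,"gripper":1},
    {"dx":0.6,"dy":0,"dz":0,"ax":0,"ay":0,"az":0,"gripper":1},
  ],
)

```text
clock: 13.45
eef_pos: [598.3, -67.6, 21.9]
eef_rot: [3.141, 0.0, 1.466]
wrist_force: [-1.2, -0.8, -1.1]
finger_gap: 23.5
finger_force: 44.9
```

Run:
```python
from h import *
c=cams.camera("scene");cv2.imwrite("pics/s5.png",cv2.resize(c["image"][140:290,240:440,::-1],None,fx=4,fy=4,interpolation=cv2.INTER_CUBIC))
```

```text
(no output)
```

View pics/s5.png

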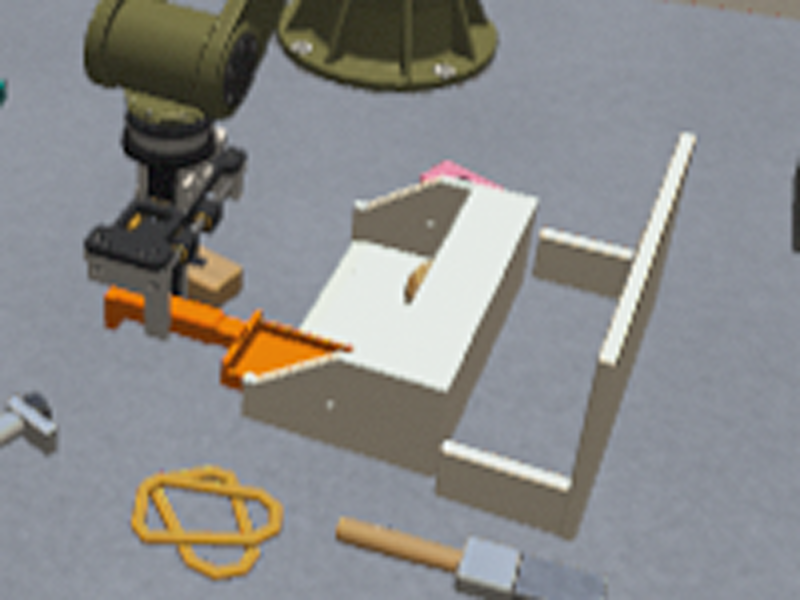

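The step is in the bin ahead of the blade, hidden under the strip, and the dome is at (417,283). Only the bar is left, at (215,275).

>>> jog_arm(
  commands=[
    {"dx":0.3,"dy":0,"dz":0,"ax":0,"ay":0,"az":0,"gripper":1},
    {"dx":-0.9,"dy":0,"dz":0,"ax":0,"ay":0,"az":0,"gripper":1},
    {"dx":-0.98,"dy":0,"dz":0,"ax":0,"ay":0,"az":0,"gripper":1},
    {"dx":-0.98,"dy":0,"dz":0,"ax":0,"ay":0,"az":0,"gripper":1},
    {"dx":-0.98,"dy":0,"dz":0,"ax":0,"ay":0,"az":0,"gripper":1},
    {"dx":-0.98,"dy":0,"dz":0,"ax":0,"ay":0,"az":0,"gripper":1},
    {"dx":-0.98,"dy":0,"dz":0,"ax":0,"ay":0,"az":0,"gripper":1},
    {"dx":0,"dy":-0.7,"dz":0,"ax":0,"ay":0,"az":0,"gripper":1},
    {"dx":0,"dy":-0.7,"dz":0,"ax":0,"ay":0,"az":0,"gripper":1},
    {"dx":0,"dy":-0.64,"dz":0.05,"ax":0,"ay":0,"az":0,"gripper":1},
  ],
)

```text
clock: 14.75
eef_pos: [493.1, -279.3, 19.8]
eef_rot: [3.141, 0.0, 1.465]
wrist_force: [-0.2, -1.4, -1.9]
finger_gap: 23.9
finger_force: 44.9
```

>>> jog_arm(
  commands=[
    {"dx":0.4,"dy":0,"dz":0,"ax":0,"ay":0,"az":0,"gripper":1},
    {"dx":0.6,"dy":0,"dz":0,"ax":0,"ay":0,"az":0,"gripper":1},
    {"dx":0.6,"dy":0,"dz":0,"ax":0,"ay":0,"az":0,"gripper":1},
    {"dx":0.6,"dy":0,"dz":0,"ax":0,"ay":0,"az":0,"gripper":1},
    {"dx":0.6,"dy":0,"dz":-0.03,"ax":0,"ay":0,"az":0,"gripper":1},
    {"dx":0.6,"dy":0,"dz":-0.03,"ax":0,"ay":0,"az":0,"gripper":1},
    {"dx":0.6,"dy":0,"dz":0,"ax":0,"ay":0,"az":0,"gripper":1},
    {"dx":0.6,"dy":0,"dz":0,"ax":0,"ay":0,"az":0,"gripper":1},
    {"dx":0.6,"dy":0,"dz":0,"ax":0,"ay":0,"az":0,"gripper":1},
    {"dx":0.5,"dy":0,"dz":0,"ax":0,"ay":0,"az":0,"gripper":1},
  ],
)

```text
clock: 16.0
eef_pos: [518.7, -51.0, 22.3]
eef_rot: [3.141, 0.0, 1.466]
wrist_force: [0.1, -0.8, -1.5]
finger_gap: 23.8
finger_force: 44.9
```

>>> jog_arm(
  commands=[
    {"dx":-0.95,"dy":0,"dz":0,"ax":0,"ay":0,"az":0,"gripper":1},
    {"dx":-0.95,"dy":0,"dz":0,"ax":0,"ay":0,"az":0,"gripper":1},
    {"dx":-0.95,"dy":0,"dz":0,"ax":0,"ay":0,"az":0,"gripper":1},
    {"dx":-0.95,"dy":0,"dz":0,"ax":0,"ay":0,"az":0,"gripper":1},
    {"dx":-0.95,"dy":0,"dz":0,"ax":0,"ay":0,"az":0,"gripper":1},
    {"dx":-0.95,"dy":0,"dz":0,"ax":0,"ay":0,"az":0,"gripper":1},
    {"dx":0,"dy":0,"dz":0.06,"ax":0,"ay":0,"az":0,"gripper":1},
    {"dx":0,"dy":0,"dz":0.05,"ax":0,"ay":0,"az":0,"gripper":1},
    {"dx":0,"dy":0,"dz":0.02,"ax":0,"ay":0,"az":0,"gripper":1},
  ],
)

```text
clock: 17.12
eef_pos: [494.4, -278.2, 16.7]
eef_rot: [-3.141, -0.0, 1.467]
wrist_force: [0.1, -0.3, -1.3]
finger_gap: 23.7
finger_force: 44.9
```

Run:
```python
from h import *
s=manip.read_state();print(s["eef_pos"],s["wrist_force"])
a=cams.camera("scene")["image"][140:290,200:400];b=cams.camera("top")["image"][120:270,110:310]
v=np.vstack([a,b])[:,:,::-1];cv2.imwrite("pics/v6.png",cv2.resize(v,None,fx=2,fy=2,interpolation=cv2.INTER_CUBIC))
```

```text
[ 494.39411102 -278.17784444   16.69148642] [ 0.07746185 -0.31299405 -1.27251534]
```

View pics/v6.png

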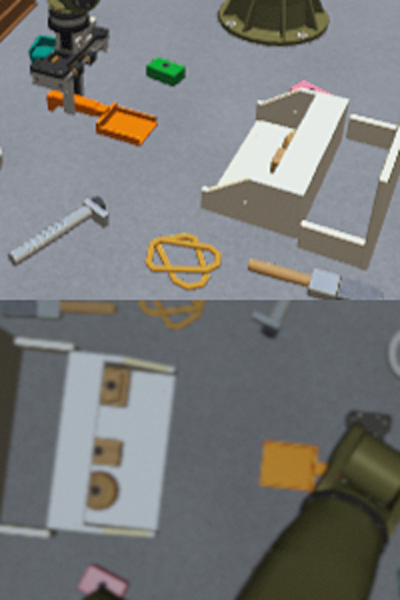

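All three holds are well inside the flat bin; in the lower panel the step is at (115,385), the bar at (108,452) and the dome at (100,490). Next I'll set the trowel down at (290,465).

>>> jog_arm(
  commands=[
    {"dx":0,"dy":0,"dz":0.02,"ax":0,"ay":0,"az":0,"gripper":1},
    {"dx":0,"dy":0,"dz":0,"ax":0,"ay":0,"az":0,"gripper":0.5},
    {"dx":0,"dy":0,"dz":0,"ax":0,"ay":0,"az":0,"gripper":0.5},
    {"dx":0,"dy":0,"dz":0,"ax":0,"ay":0,"az":0,"gripper":0.5},
    {"dx":0,"dy":0,"dz":-0.4,"ax":0,"ay":0,"az":0,"gripper":0.5},
    {"dx":0,"dy":0,"dz":-0.9,"ax":0,"ay":0,"az":0,"gripper":0.5},
    {"dx":0,"dy":0,"dz":-0.9,"ax":0,"ay":0,"az":0,"gripper":0.5},
    {"dx":0,"dy":0,"dz":-0.9,"ax":0,"ay":0,"az":0,"gripper":0.5},
  ],
)

```text
clock: 18.23
eef_pos: [494.0, -279.4, 142.5]
eef_rot: [3.141, 0.001, 1.466]
wrist_force: [-0.1, -0.4, -0.3]
finger_gap: 47.2
finger_force: 0.0
```

Run:
```python
from h import *
s=manip.read_state();print(s["eef_pos"],s["finger_gap"])
c=cams.camera("top");im=c["image"];hsv=cv2.cvtColor(im,cv2.COLOR_RGB2HSV)
O=np.array([546,193]);bx=np.array([.105,.9945]);by=np.array([-.9945,.105])
for u in (172,178,184):
    for r in((226,244),(143,166)):
        col=im[r[0]:r[1],u].astype(int);print(u,r[0],(col[:,0]-col[:,2]).tolist())
def b(u,v,z):
    p=cast(c,u,v,z)[:2]-O;return (p@bx).round(1),(p@by).round(1)
for u,v in((172,235),(178,236),(184,236),(172,151),(178,152),(190,155)):print(u,v,b(u,v,48))
```

```text
[ 494.0452188  -279.35227058  142.51609192] 47.2059346191382
172 226 [-17, -17, -16, -18, -16, -17, -13, -4, 15, 24, 21, 8, -4, -10, -10, -10, -9, -10]
172 143 [-9, -11, -11, -9, -8, 2, 12, 16, 16, 15, 17, 31, 47, 51, 50, 51, 51, 50, 51, 50, 50, 48, 48]
178 226 [-18, -15, -17, -18, -17, -17, -17, -13, 3, 22, 21, 17, 0, -9, -11, -11, -11, -10]
178 143 [-9, -9, -10, -10, -10, -7, 3, 18, 23, 21, 17, 9, -4, -13, -16, -16, -16, -18, -18, -17, -16, -16, -16]
184 226 [-17, -18, -17, -17, -16, -17, -16, -14, -9, 0, 1, -3, -7, -10, -10, -11, -10, -10]
184 143 [-10, -10, -10, -10, -10, -9, -8, 2, 16, 23, 23, 17, 8, -8, -15, -16, -16, -16, -16, -17, -17, -17, -18]
172 235 (np.float64(-111.3), np.float64(134.2))
178 236 (np.float64(-130.8), np.float64(135.4))
184 236 (np.float64(-149.9), np.float64(133.5))
172 151 (np.float64(-80.0), np.float64(-136.0))
178 152 (np.float64(-99.7), np.float64(-134.8))
190 155 (np.float64(-139.5), np.float64(-129.1))
```

>>> jog_arm(
  commands=[
    {"dx":0.918,"dy":-0.368,"dz":0,"ax":0,"ay":0,"az":0,"gripper":0.5},
    {"dx":0.918,"dy":-0.368,"dz":0,"ax":0,"ay":0,"az":0,"gripper":0.5},
    {"dx":0.918,"dy":-0.368,"dz":0,"ax":0,"ay":0,"az":0,"gripper":0.5},
    {"dx":0.918,"dy":-0.368,"dz":0,"ax":0,"ay":0,"az":0,"gripper":0.5},
    {"dx":0.918,"dy":-0.368,"dz":0,"ax":0,"ay":0,"az":0,"gripper":0.5},
    {"dx":0.918,"dy":-0.368,"dz":0,"ax":0,"ay":0,"az":0,"gripper":0.5},
    {"dx":0.918,"dy":-0.368,"dz":0,"ax":0,"ay":0,"az":0,"gripper":0.5},
    {"dx":0.918,"dy":-0.368,"dz":0,"ax":0,"ay":0,"az":0,"gripper":0.5},
    {"dx":0.918,"dy":-0.368,"dz":0,"ax":0,"ay":0,"az":0,"gripper":0.5},
    {"dx":0,"dy":0,"dz":0.5,"ax":0,"ay":0,"az":0,"gripper":0.5},
  ],
)

```text
clock: 19.52
eef_pos: [397.3, 65.1, 121.6]
eef_rot: [3.138, -0.001, 1.469]
wrist_force: [-0.3, -0.5, -0.5]
finger_gap: 46.9
finger_force: 0.0
```

>>> jog_arm(
  commands=[
    {"dx":0,"dy":0,"dz":0.9,"ax":0,"ay":0,"az":0,"gripper":0.5},
    {"dx":0,"dy":0,"dz":0.9,"ax":0,"ay":0,"az":0,"gripper":0.5},
    {"dx":0,"dy":0,"dz":0.6,"ax":0,"ay":0,"az":0,"gripper":0.5},
    {"dx":0,"dy":0,"dz":0.2,"ax":0,"ay":0,"az":0,"gripper":0.5},
    {"dx":0,"dy":0,"dz":0,"ax":0,"ay":0,"az":0,"gripper":0.5},
  ],
)

```text
clock: 20.15
eef_pos: [397.3, 63.2, 16.6]
eef_rot: [3.141, -0.0, 1.466]
wrist_force: [0.9, 0.7, 0.4]
finger_gap: 46.8
finger_force: 0.0
```

>>> jog_arm(
  commands=[
    {"dx":0,"dy":0,"dz":0,"ax":0,"ay":0,"az":0,"gripper":1},
    {"dx":0,"dy":0,"dz":0,"ax":0,"ay":0,"az":0,"gripper":1},
    {"dx":0,"dy":0,"dz":0,"ax":0,"ay":0,"az":0,"gripper":1},
    {"dx":0,"dy":0,"dz":0,"ax":0,"ay":0,"az":0,"gripper":1},
    {"dx":0,"dy":0,"dz":0,"ax":0,"ay":0,"az":0,"gripper":1},
  ],
  squeeze=30,
)

```text
clock: 20.78
eef_pos: [397.4, 63.2, 16.3]
eef_rot: [3.141, -0.0, 1.465]
wrist_force: [3.5, -0.6, 0.6]
finger_gap: 8.9
finger_force: 30.0
```

>>> jog_arm(
  commands=[
    {"dx":0.064,"dy":0,"dz":-0.377,"ax":0,"ay":-0.6,"az":0,"gripper":1},
    {"dx":0.064,"dy":0,"dz":-0.377,"ax":0,"ay":-0.6,"az":0,"gripper":1},
  ],
)

```text
clock: 21.02
eef_pos: [398.2, 69.7, 46.5]
eef_rot: [3.14, 0.213, 1.464]
wrist_force: [1.3, 8.1, -7.9]
finger_gap: 8.8
finger_force: 30.0
```

>>> jog_arm(
  commands=[
    {"dx":0.064,"dy":0,"dz":-0.377,"ax":0,"ay":-0.6,"az":0,"gripper":1},
    {"dx":0.064,"dy":0,"dz":-0.377,"ax":0,"ay":-0.6,"az":0,"gripper":1},
    {"dx":0.064,"dy":0,"dz":-0.377,"ax":0,"ay":-0.6,"az":0,"gripper":1},
  ],
)

```text
clock: 21.4
eef_pos: [400.5, 90.8, 87.3]
eef_rot: [3.139, 0.528, 1.464]
wrist_force: [5.9, -3.7, -2.1]
finger_gap: 8.9
finger_force: 30.0
```

>>> jog_arm(
  commands=[
    {"dx":0.064,"dy":0,"dz":-0.377,"ax":0,"ay":-0.6,"az":0,"gripper":1},
    {"dx":0.064,"dy":0,"dz":-0.377,"ax":0,"ay":-0.6,"az":0,"gripper":1},
    {"dx":0.064,"dy":0,"dz":-0.377,"ax":0,"ay":-0.6,"az":0,"gripper":1},
  ],
)

```text
clock: 21.78
eef_pos: [404.1, 123.3, 119.7]
eef_rot: [3.138, 0.843, 1.463]
wrist_force: [9.7, -8.2, 4.5]
finger_gap: 8.8
finger_force: 30.0
```

>>> jog_arm(
  commands=[
    {"dx":0,"dy":0,"dz":0,"ax":0,"ay":0,"az":0,"gripper":0.7},
    {"dx":0,"dy":0,"dz":0,"ax":0,"ay":0,"az":0,"gripper":0.7},
    {"dx":0,"dy":0,"dz":-0.5,"ax":0,"ay":0,"az":0,"gripper":0.7},
    {"dx":0,"dy":0,"dz":-0.9,"ax":0,"ay":0,"az":0,"gripper":0.7},
    {"dx":0,"dy":0,"dz":-0.9,"ax":0,"ay":0,"az":0,"gripper":0.7},
    {"dx":0,"dy":0,"dz":-0.5,"ax":0,"ay":0,"az":0,"gripper":0.7},
    {"dx":-0.3,"dy":0,"dz":0,"ax":0,"ay":0.8,"az":0,"gripper":1},
    {"dx":-0.3,"dy":0,"dz":0,"ax":0,"ay":0.8,"az":0,"gripper":1},
    {"dx":-0.3,"dy":0,"dz":0,"ax":0,"ay":0.8,"az":0,"gripper":1},
    {"dx":-0.3,"dy":0,"dz":0,"ax":0,"ay":0.8,"az":0,"gripper":1},
  ],
)

```text
clock: 23.02
eef_pos: [408.0, 167.5, 221.8]
eef_rot: [3.14, 0.273, 1.465]
wrist_force: [-0.0, 0.3, -1.4]
finger_gap: 0.4
finger_force: 0.0
```

>>> jog_arm(
  commands=[
    {"dx":-0.3,"dy":0,"dz":0,"ax":0,"ay":0.8,"az":0,"gripper":1},
    {"dx":-0.3,"dy":0,"dz":0,"ax":0,"ay":0.83,"az":0,"gripper":1},
  ],
)

```text
clock: 23.28
eef_pos: [405.6, 144.2, 226.8]
eef_rot: [3.139, -0.011, 1.465]
wrist_force: [1.2, 0.1, -1.0]
finger_gap: 0.3
finger_force: 0.0
```

>>> jog_arm(
  commands=[
    {"dx":-0.8,"dy":0.5,"dz":0,"ax":0,"ay":0,"az":0,"gripper":1},
    {"dx":-0.8,"dy":0.7,"dz":0,"ax":0,"ay":0,"az":0,"gripper":1},
    {"dx":-0.44,"dy":0.7,"dz":0,"ax":0,"ay":0,"az":0,"gripper":1},
    {"dx":0,"dy":0.74,"dz":0,"ax":0,"ay":0,"az":0,"gripper":1},
    {"dx":0,"dy":0.72,"dz":0,"ax":0,"ay":0,"az":0,"gripper":1},
    {"dx":0,"dy":0,"dz":0.9,"ax":0,"ay":0,"az":0,"gripper":1},
    {"dx":0,"dy":0,"dz":0.9,"ax":0,"ay":0,"az":0,"gripper":1},
    {"dx":0,"dy":0,"dz":0.9,"ax":0,"ay":0,"az":0,"gripper":1},
  ],
)

```text
clock: 24.28
eef_pos: [530.5, 49.5, 116.8]
eef_rot: [3.14, -0.006, 1.464]
wrist_force: [0.3, -0.1, 0.4]
finger_gap: 0.2
finger_force: 0.0
```

>>> jog_arm(
  commands=[
    {"dx":0.5,"dy":0,"dz":0,"ax":0,"ay":0,"az":0,"gripper":1},
    {"dx":0.5,"dy":0,"dz":0,"ax":0,"ay":0,"az":0,"gripper":1},
    {"dx":0.4,"dy":0,"dz":0,"ax":0,"ay":0,"az":0,"gripper":1},
    {"dx":0.4,"dy":0,"dz":0,"ax":0,"ay":0,"az":0,"gripper":1},
    {"dx":0.4,"dy":0,"dz":0,"ax":0,"ay":0,"az":0,"gripper":1},
  ],
)

```text
clock: 24.9
eef_pos: [540.8, 139.0, 120.3]
eef_rot: [3.138, -0.006, 1.466]
wrist_force: [0.4, -2.9, 1.9]
finger_gap: 0.7
finger_force: 1.8
```

>>> jog_arm(
  commands=[
    {"dx":0.35,"dy":0,"dz":0,"ax":0,"ay":0,"az":0,"gripper":1},
    {"dx":0.3,"dy":0,"dz":0,"ax":0,"ay":0,"az":0,"gripper":1},
    {"dx":0.15,"dy":0,"dz":0,"ax":0,"ay":0,"az":0,"gripper":1},
  ],
)

```text
clock: 25.28
eef_pos: [543.3, 170.3, 118.3]
eef_rot: [-3.141, -0.005, 1.466]
wrist_force: [-0.9, -2.1, 2.4]
finger_gap: 0.5
finger_force: 1.2
```

>>> jog_arm(
  commands=[
    {"dx":0.08,"dy":0,"dz":0,"ax":0,"ay":0,"az":0,"gripper":1},
    {"dx":0.05,"dy":0,"dz":0,"ax":0,"ay":0,"az":0,"gripper":1},
  ],
)

```text
clock: 25.52
eef_pos: [543.8, 174.6, 118.3]
eef_rot: [-3.141, -0.005, 1.465]
wrist_force: [-0.0, -2.3, 1.4]
finger_gap: 0.6
finger_force: 1.1
```

>>> jog_arm(
  commands=[
    {"dx":0.06,"dy":0,"dz":0,"ax":0,"ay":0,"az":0,"gripper":1},
    {"dx":0.05,"dy":0,"dz":0,"ax":0,"ay":0,"az":0,"gripper":1},
  ],
)

```text
clock: 25.78
eef_pos: [544.3, 179.0, 118.3]
eef_rot: [-3.141, -0.005, 1.465]
wrist_force: [0.0, -1.4, 1.3]
finger_gap: 0.6
finger_force: 1.0
```

>>> jog_arm(
  commands=[
    {"dx":0.04,"dy":0,"dz":0,"ax":0,"ay":0,"az":0,"gripper":1},
    {"dx":0.03,"dy":0,"dz":0,"ax":0,"ay":0,"az":0,"gripper":1},
  ],
)

```text
clock: 26.02
eef_pos: [544.6, 181.3, 118.4]
eef_rot: [-3.141, -0.004, 1.466]
wrist_force: [-2.1, -11.3, 4.1]
finger_gap: 0.6
finger_force: 5.7
```

>>> jog_arm(
  commands=[
    {"dx":0.02,"dy":0,"dz":0,"ax":0,"ay":0,"az":0,"gripper":1},
    {"dx":0.01,"dy":0,"dz":0,"ax":0,"ay":0,"az":0,"gripper":1},
  ],
)

```text
clock: 26.28
eef_pos: [544.6, 181.4, 118.4]
eef_rot: [-3.141, -0.003, 1.465]
wrist_force: [-3.8, -16.9, 5.1]
finger_gap: 0.7
finger_force: 8.4
```

>>> jog_arm(
  commands=[
    {"dx":-0.5,"dy":0,"dz":0,"ax":0,"ay":0,"az":0,"gripper":1},
    {"dx":-0.9,"dy":0,"dz":-0.5,"ax":0,"ay":0,"az":0,"gripper":1},
    {"dx":-0.5,"dy":-0.8,"dz":-0.9,"ax":0,"ay":0,"az":0,"gripper":1},
    {"dx":0,"dy":-0.9,"dz":-0.9,"ax":0,"ay":0,"az":0,"gripper":1},
    {"dx":0,"dy":-0.9,"dz":-0.9,"ax":0,"ay":0,"az":0,"gripper":1},
    {"dx":0,"dy":-0.9,"dz":-0.5,"ax":0,"ay":0,"az":0,"gripper":1},
  ],
)

```text
clock: 27.02
eef_pos: [396.5, 121.0, 267.5]
eef_rot: [3.14, -0.006, 1.465]
wrist_force: [-0.7, -0.5, 1.4]
finger_gap: 0.4
finger_force: 0.0
```

Run:
```python
from h import *
a=cams.camera("scene")["image"];b=cams.camera("top")["image"]
v=np.hstack([a[110:310,130:430],b[90:290,80:380]])[:,:,::-1]
v=np.vstack([v[:,:300],v[:,300:]]);cv2.imwrite("pics/v7.png",cv2.resize(v,None,fx=1.5,fy=1.5,interpolation=cv2.INTER_CUBIC))
```

```text
(no output)
```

View pics/v7.png

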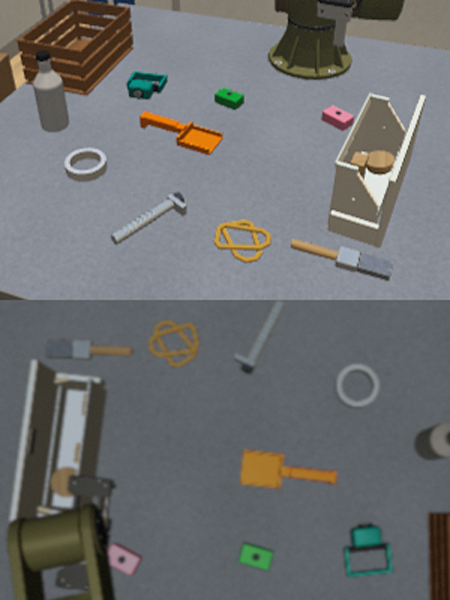

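The bin is shut, with its front upright. Holds show inside it at (380,162) and (358,160), and in the top view at (62,480) and near (80,395). The trowel lies flat at (290,470), and the rest of the gear hasn't moved.

```bash
python3 -c "
from cell import job
print(job.sign_off())"
```

```text
the job is handed in; nothing more can be done
None
```

I pressed the bin flat, swept the three holds in with the trowel, tipped it fully shut with them inside, laid the trowel flat on the shelf and handed the job in at about 27 s.

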